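# Roll a fuse home in the contact test trough

## Task

Take the insulated paddle out of its black holder and, with its blade, gently roll the ceramic fuse along the trough against the copper contact shoe, pushing on until you feel the shoe fully home on its hidden stop; hold it pressed there for about a second with about 6 N, never more than 9 N, which would crack the thin fuse tube. Then put the paddle back upright in its holder, leaving the fuse lying against the home shoe. Only the blade may push the fuse and only the fuse may push the shoe; leave the bolts and the fuse carrier alone.

Things in the scene. Friction and masses are not known exactly. Their poses are not given: they have to be found in the camera images.
- fixture: Fixed aluminium fixture, 84 x 300 mm: a straight trough along its y. Origin under its centre, z up. The fuse rolls towards +y. Trough floor 24 mm up, 66 mm wide, level to y = 68 mm, then falling 6 degrees, so a fuse there leans on the shoe. Side walls and the end wall (y = -146..-140 mm) are 36 mm high; a black end block, 54 mm high, at y = 129..149 mm.
- shoe_face (a point): Middle of the copper contact shoe's flat front face (58 mm wide, 27 to 49 mm above the shelf), 35 mm above the shelf, facing the fixture's -y and the fuse. Takes about 2 N to slide towards +y and stays where left. Its rigid stop is out of sight and set differently each time: home is 18 to 30 mm on from the start, at y = 86 to 102 mm; feel for it. Below 4 N no test contact.
- fuse: White ceramic cylinder fuse with brass end caps, 22 mm in diameter, 58 mm long, about 60 g, smooth (friction about 0.25). Origin at its centre; its x axis is the cylinder's axis, which lies across the trough (y and z turn as it rolls). It rolls freely.
- paddle: Insulated paddle, upright in the holder: orange blade 40 mm (x) x 10 mm (y) x 28 mm high, above it a grey handle 24 mm (x) x 16 mm (y), from 28 to 82 mm. Origin under the blade's centre. Symmetric; the faces that push look along +y and -y. About 90 g. Grip the handle firmly (80 N or so) and low, across its 16 mm, along y, or it pivots.
- holder: Fixed black bakelite holder, 66 x 32 mm, 28 mm high, on a flange 90 x 56 mm. Origin under its centre. Its pocket is 52 mm (x) x 18 mm (y), open at the top; pocket floor 8 mm above the origin. The paddle stands in it with its axes along the holder's.
- bolt_a: Bystander: brass bolt with nut, standing on its head, 44 mm high, 21 mm wide. Origin under its centre.
- bolt_b: Bystander: a second bolt like bolt_a.
- carrier: Bystander: grey plastic fuse carrier, 34 x 74 mm, 43 mm high. Origin under its centre.
There are look-alikes about, which are no part of the job. What is shaped like the paddle but green or pink is not meant. What is shaped like the holder but blue is not meant.

How it is judged:
By the outcome, as a careful person would: the job done as asked, in the order asked, and still so for the second after the job is handed in, with the robot touching nothing.
It also fails if it takes over 72 s, if anything falls off the work surface, if the arm or the gripper's body presses on something with over 40 N, if the wrist force passes 120 N, or if a joint passes its speed limit or range.

## Robot

A 7-joint arm with a two-finger parallel gripper is mounted at the origin on the work surface. World frame = base frame: x ahead of the robot, y to its left, z up, the work surface at z = 0. Lengths are in m, angles in rad, forces in N, time in s.
With the tool pointing down it reaches from about 0.425 to 0.95 m from the base axis. Payload 16.7 kg.
Tool frame: the origin (TCP) lies midway between the tips of the shut fingers; the grasp point (between the pads) lies 19 mm behind it; x points along the fingers, y is the direction in which the jaws open and shut, and the axes are right-handed (so a half turn about x gives the same grasp; the last joint's range is limited). The gripper opens to 94 mm and grips with 3 to 60 N. Pads are 16 mm wide; open, the fingers measure 119 mm over their backs; the gripper's body (75 mm by 177 mm) begins 78 mm behind the grasp point.
Start: joints at [0.971, 0.426, 0.074, 1.606, -0.034, 1.111, -0.067], TCP at [0.294, -0.608, 0.173] pointing down, gripper open.
Joint ranges: [-2.85, 2.85], [-0.5, 2.14], [-1.23, 1.37], [0.21, 2.46], [-1.02, 4.16], [0.16, 2.05], [-2.73, 2.73]. Speed limits (rad/s): [1.89, 1.89, 2.39, 2.39, 3.01, 3.01, 3.01].

## Interface

Orientations are given as [roll, pitch, yaw] about the fixed x, y, z axes, in that order (R = Rz(yaw) Ry(pitch) Rx(roll)).
In Python, from cell import env gives the robot as it stands.
- The arm moves only by the shell command python3 -m pendant 'ROWS' [OPENING] [FORCE]. ROWS is JSON, a list of rows, each an object with "xyz": the shift along the tool's x, y, z scaled (see below), a list of three; "turn": the turn, a rotation vector about the tool's x, y, z scaled (see below), a list of three. In form: [{"xyz": [dx, dy, dz], "turn": [rx, ry, rz]}, ...]. A call has 1 to 10 rows; each row shifts and turns the pose as measured when the row begins, along the tool's axes as they then stand; what a row does not reach is not made up. The controller multiplies each number of a shift by 50 mm and each number of a turn by 0.1 rad. A row lasts 1/8 s, in which the tool goes at most 62.5 mm and 10.7 degrees, less where a joint would pass 70% of its speed; a pose out of reach is approached as far as the arm can. A call with a number of a shift or a turn outside -1 to 1 is refused whole. A call with a gripper value outside its range is refused whole. OPENING is the closure, from -1 (fully open) to 1 (shut), set as the call begins (- or left out, the last holds). The fingers move at their own pace and stop on an object; FORCE is the grip in N (left out, the last holds). Time passes only in rows, so rows that do not move let the fingers close. It gives the time, the measured TCP pose, the force and the opening at its end, in the units of the state.
- env.get_obs(): the state, without advancing time (a new reading comes with each control period).
- env.grab_frame(name): name is "scene" or "top" or "wrist"; returns a dict with "img" (420x560x3 uint8, blue, green, red), "depth" (420x560 float32, m along the optical axis (not along the pixel's ray), 0 where there is no reading), "fx", "fy", "cx", "cy" (pixels), "origin" and "rotation" of the camera in the world. Camera axes: x right, y down, z forward; pixel columns grow to the right and rows downward; lengths in m; the calibration is good to about 2 mm. A picture is of the moment at which its call begins.
- env.finish_job(): hands the job in, once; it reports no verdict.
Trained networks look in a picture, given as the dict that the camera call returned (one of the last four; its "shot" number tells which), for a name from the list of things; names that differ only in an ending like _2 or _b are one class to them, and where a whole thing is asked for, a point or a joint stands for the part that bears it (a point fixed in the world has none). Each returns a list of dicts, best first, with "conf" (0 to 1); they miss things now and then, are a little off and sometimes report something else, mostly with a low value. They report only what shows in the picture. A call takes as long as a camera call. They do not tell look-alikes from the thing itself.
- env.outline_of(picture, query): "region" (420x560 bool, what is visible of it) and "rect" ([left, top, width, height] in pixels, round what is visible of it).
The state is a dict: "time": time; "joint_positions": joint angles; "dq": joint speeds; "tau": joint torques, N m; "ee_pos": TCP position; "ee_rot": TCP orientation; "ft_force": force on the tool from outside, world axes, zero at the start; "ft_torque": the same for the moment, N m; "opening": finger opening in m.
Only numpy, scipy, OpenCV 4.12 (cv2) and the standard library are available. Lean on these libraries where they do the work, as an engineer would, in place of code of your own. Each camera call takes 0.05 s, during which the arm holds its last target.

## Working session

There is one attempt and no reset: what is moved stays moved. The work goes in short steps, Python scripts to look and compute and a shell command to move; the robot and the scene stay as the last step left them, time stands still between calls to the robot, and variables do not carry over. Pictures are saved under pics/ and viewed, and the job is handed in when it is done.

```bash
ls; mkdir -p pics
python3 - <<'E'
from cell import env
import cv2,numpy as np
for n in ("scene","top","wrist"):
    f=env.grab_frame(n); cv2.imwrite(f"pics/{n}0.png",f["img"])
    print(n,f["fx"],f["cx"],f["cy"],f["origin"],np.round(f["rotation"],3).tolist(),f["shot"])
    np.savez(f"pics/{n}0.npz",**{k:np.array(v) for k,v in f.items()})
print(env.get_obs())
E
```

```text
pics
scene 394.5178412118953 279.5798469825651 206.9649085279248 [1.07680287 0.27648192 0.54666002] [-2.206, 0.021, 2.15] 1
top 385.7024074480729 275.9234598925201 209.3781408266661 [ 0.41828361 -0.08333073  0.86959745] [-2.972, 0.025, -1.57] 2
wrist 374.5462048529426 276.3409102694278 217.34289547940904 [ 0.36504965 -0.57168949  0.38414342] [2.866, -0.001, -1.119] 3
{'time': 0.15, 'joint_positions': array([ 0.97049149,  0.42656139,  0.0738806 ,  1.60644522, -0.03412081,
        1.1108056 , -0.06706262]), 'dq': array([ 0.00058578, -0.00187182,  0.00036186, -0.00329376, -0.00134286,
        0.0023575 ,  0.00155323]), 'tau': array([ 1.58647446e-03, -9.36277843e+01,  3.66904356e+00, -4.54421282e+01,
       -4.84816090e-02,  1.79872970e-02,  8.95401922e-05]), 'ee_pos': array([ 0.29390074, -0.60724991,  0.17216172]), 'ee_rot': array([-1.51825509,  1.56983645,  2.07411676]), 'ft_force': array([ 0.29290521, -0.15939106, -0.46519037]), 'ft_torque': array([-0.01315622, -0.01473075, -0.00228147]), 'opening': 0.09386048332593327}
```

View pics/top0.png

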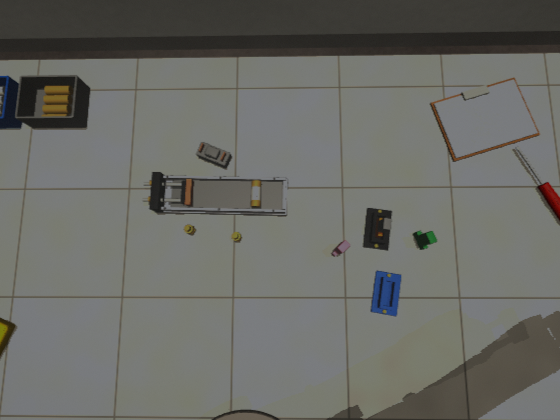

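View pics/scene0.png

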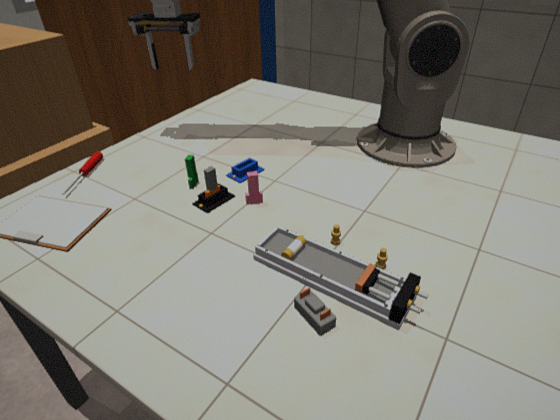

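View pics/wrist0.png

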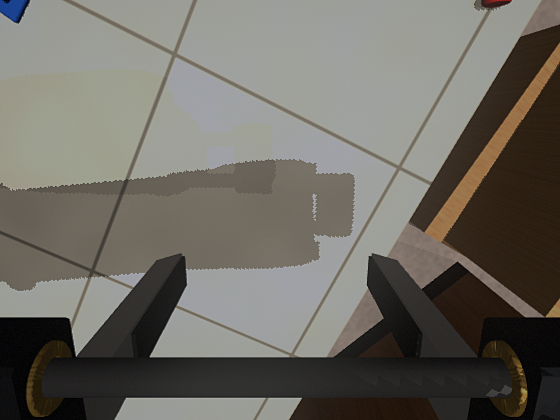

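The top view shows the fixture with the shoe end to the left (column 157, row 190) and the fuse at (256,193). The black holder with the paddle is at (378,228), and the look-alikes are pink (341,248), green (425,239) and the blue holder (386,293).

```bash
cat > h.py <<'E'
import numpy as np,cv2
from scipy.spatial.transform import Rotation as R
def cloud(f):
    d=f["depth"];v,u=np.mgrid[:d.shape[0],:d.shape[1]]
    P=np.stack([(u-f["cx"])/f["fx"]*d,(v-f["cy"])/f["fy"]*d,d],-1)
    rot=np.array(f["rotation"]); 
    M=R.from_euler("xyz",rot).as_matrix() if rot.size==3 else rot
    W=P@M.T+np.array(f["origin"]); W[d==0]=np.nan
    return W
def rect(xy):
    (c,s,a)=cv2.minAreaRect((xy*1000).astype(np.float32)); return np.round(c,1),np.round(s,1),round(a,2)
E
python3 - <<'E'
from cell import env
from h import *
for cam in ("top","scene"):
    f=env.grab_frame(cam);W=cloud(f);hsv=cv2.cvtColor(f["img"],cv2.COLOR_BGR2HSV)
    print(cam)
    fl=W[np.isfinite(W[...,2])&(abs(W[...,2])<0.01)]; print("table z med",np.median(fl[:,2]))
    for q in ("fixture","holder","paddle","fuse","shoe_face","bolt_a","carrier"):
        for o in env.outline_of(f,q)[:4]:
            if o["conf"]<.3: continue
            m=o["region"]; p=W[m]; p=p[np.isfinite(p).all(1)]
            if len(p)<6: print(q,"few");continue
            print(q,round(o["conf"],2),o["rect"],"med",np.round(np.median(p,0),4),"z",np.round(np.percentile(p[:,2],[2,50,98]),4),"rect",*rect(p[:,:2]),"hsv",np.median(hsv[m],0))
E
```

```text
top
table z med 9.788517429021315e-05
fixture 0.79 [140.6, 173.7, 150.3, 44.5] med [0.5956 0.0765 0.0249] z [0.0011 0.0249 0.0549] rect [605.3  77.9] [329.2 100.7] 88.42 hsv [23. 21. 98.]
holder 0.97 [370.6, 269.3, 33.3, 50.2] med [ 0.3807 -0.2989  0.0078] z [0.0033 0.0078 0.0297] rect [ 381.4 -300.7] [56.7 89.8] 80.16 hsv [110. 173. 122.]
holder 0.64 [364.0, 206.9, 27.8, 44.1] med [ 0.5134 -0.2769  0.0076] z [0.003  0.0076 0.0303] rect [ 522.1 -287. ] [55.4 90.1] 82.53 hsv [30. 14. 35.]
paddle 0.7 [412.2, 230.1, 26.0, 20.6] med [ 0.4936 -0.3726  0.0566] z [0.0044 0.0566 0.0834] rect [ 496.7 -381.1] [38.4 25.3] 18.27 hsv [63.  85.  35.5]
paddle 0.51 [376.7, 216.8, 11.7, 20.2] med [ 0.519  -0.2836  0.0723] z [0.0128 0.0723 0.0919] rect [ 521.8 -286.8] [39.2 18.8] 6.26 hsv [21. 24. 49.]
paddle 0.5 [332.0, 240.6, 18.4, 17.6] med [ 0.4734 -0.1951  0.0804] z [0.0234 0.0804 0.0841] rect [ 474.5 -196.6] [14.7 32.1] 43.29 hsv [163.  53. 117.]
fuse 0.68 [249.5, 179.8, 8.6, 27.9] med [ 0.594  -0.0167  0.044 ] z [0.0364 0.044  0.0479] rect [596.3 -16.2] [58.2 18.1] 0.45 hsv [ 25.  38. 121.]
sho
[... 1610 characters left out ...]
 0.1412 0.0428] z [0.0228 0.0428 0.0499] rect [597.9 148.9] [63.7 70. ] 13.77 hsv [ 21.  60. 123.]
bolt_a 0.71 [374.7, 247.7, 12.5, 20.2] med [0.5249 0.1325 0.0266] z [0.0056 0.0266 0.0445] rect [523.2 131.6] [15.7 17.9] 7.87 hsv [ 20. 164.  98.]
bolt_a 0.54 [329.9, 222.7, 10.7, 22.4] med [0.5084 0.0277 0.0245] z [0.004  0.0245 0.044 ] rect [505.8  26.5] [16.1 15.5] 15.6 hsv [ 20.  170.   88.5]
carrier 0.67 [294.5, 286.3, 43.1, 48.0] med [0.7024 0.0874 0.0278] z [0.0003 0.0278 0.0429] rect [686.4  70.7] [105.4  46.4] 55.26 hsv [20. 16. 94.]
carrier 0.42 [251.9, 225.0, 181.0, 109.6] med [0.6139 0.0954 0.0248] z [0.0015 0.0248 0.0544] rect [576.9  61.1] [343.1 130.7] 88.78 hsv [ 30.  12. 116.]
```

```bash
python3 - <<'E'
from cell import env
from h import *
S={}
for cam in ("top","scene"):
    f=env.grab_frame(cam);W=cloud(f);I=f["img"]
    X,Y,Z=W[...,0],W[...,1],W[...,2]
    def sel(x0,x1,y0,y1,z0,z1): return (X>x0)&(X<x1)&(Y>y0)&(Y<y1)&(Z>z0)&(Z<z1)
    print(cam)
    for n,b in dict(walls=(.53,.66,-.12,.26,.034,.039),block=(.53,.67,.17,.3,.051,.058),shoetop=(.55,.65,.1,.17,.046,.052),fuse=(.55,.64,-.06,.03,.038,.05),
       holdflange=(.44,.6,-.36,-.22,.004,.012),holdtop=(.44,.6,-.36,-.22,.024,.032),handle=(.47,.57,-.32,-.25,.06,.1),handletop=(.47,.57,-.32,-.25,.086,.095)).items():
        m=sel(*b);p=W[m]
        if len(p)<6: print(n,len(p));continue
        print(n,len(p),"rect",*rect(p[:,:2]),"min",np.round(p.min(0),4),"max",np.round(p.max(0),4))
    # wall fit
    p=W[sel(.53,.66,-.10,.22,.034,.039)]; 
    for s in (p[p[:,0]<.59],p[p[:,0]>.61]): 
        c=np.polyfit(s[:,1],s[:,0],1); print("wall slope dx/dy",c,len(s),s[:,0].std())
    p=W[sel(.565,.63,.09,.17,.03,.05)]
    c=I[sel(.56,.64,.10,.17,.026,.05)]
E
python3 - <<'E'
import cv2
a=cv2.imread('pics/top0.png');cv2.imwrite('pics/tc.png',cv2.resize(a[140:260,130:450],(800,300),interpolation=cv2.INTER_CUBIC)*2)
a=cv2.imread('pics/scene0.png');cv2.imwrite('pics/sc.png',cv2.resize(a[140:340,170:440],(800,592),interpolation=cv2.INTER_CUBIC))
E
```

```text
top
walls 762 rect [597.   76.3] [315.5  80.7] 88.55 min [ 0.5567 -0.0823  0.034 ] max [0.6402 0.2346 0.039 ]
block 349 rect [601.1 204.9] [24.6 83.3] 87.75 min [0.5595 0.1914 0.0512] max [0.6426 0.2165 0.0576]
shoetop 218 rect [599.4 136.4] [21.9 56.8] 88.89 min [0.5709 0.125  0.0461] max [0.6276 0.1476 0.0519]
fuse 260 rect [595.3 -14.8] [87.9 76.6] 89.06 min [ 0.5566 -0.0581  0.038 ] max [0.6337 0.0298 0.0476]
holdflange 447 rect [ 514.9 -291.5] [128.3 131.3] 2.87 min [ 0.4496 -0.3539  0.004 ] max [ 0.5822 -0.2227  0.0118]
holdtop 227 rect [ 522.4 -287.5] [32.2 66.8] 81.76 min [ 0.4875 -0.3079  0.0242] max [ 0.5562 -0.2681  0.0313]
handle 140 rect [ 521.8 -287.5] [16.5 23.8] 82.86 min [ 0.5093 -0.2956  0.0607] max [ 0.5341 -0.2783  0.0922]
handletop 95 rect [ 522.  -287.2] [16.4 22.8] 87.18 min [ 0.5104 -0.2956  0.0861] max [ 0.5334 -0.2787  0.0922]
wall slope dx/dy [0.01166134 0.5638629 ] 386 0.007325656797159586
wall slope dx/dy [0.02639976 0.63047689] 338 0.005218349168399442
scene
walls 1088 rect [599.1  74. ] [316.3  81.8] 87.91 min [ 0.5559 -0.0852  0.034 ] max [0.6445 0.232
[... 196 characters left out ...]
02 0.1464 0.0511]
fuse 241 rect [600.  -30.1] [55.6 67.2] 87.16 min [ 0.5673 -0.0595  0.038 ] max [ 0.635  -0.0041  0.0475]
holdflange 270 rect [ 521.9 -288.5] [58.2 89.9] 81.96 min [ 0.4786 -0.3232  0.004 ] max [ 0.5695 -0.2553  0.0117]
holdtop 180 rect [ 521.2 -289.7] [35.7 68.3] 82.87 min [ 0.4865 -0.3102  0.024 ] max [ 0.5562 -0.2684  0.0319]
handle 166 rect [ 521.7 -289.5] [18.3 25.9] 83.08 min [ 0.5094 -0.2998  0.0603] max [ 0.5347 -0.2796  0.0915]
handletop 49 rect [ 522.3 -289.2] [16.  22.7] 81.29 min [ 0.5107 -0.2974  0.0867] max [ 0.5345 -0.2806  0.0915]
wall slope dx/dy [0.01926245 0.56487443] 416 0.008145799788907813
wall slope dx/dy [0.0296207 0.6309447] 596 0.006045335806737602
```

View pics/sc.png

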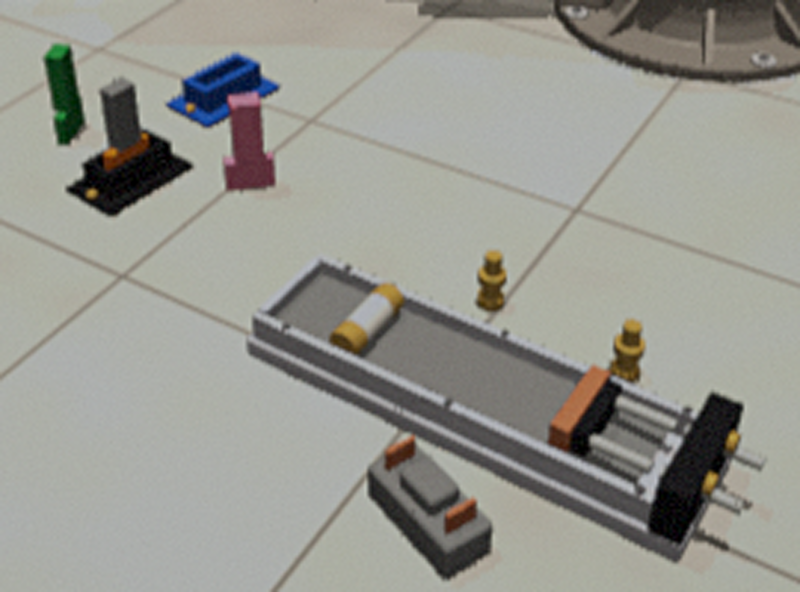

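```bash
cat >> h.py <<'E'
def plan(obs,xyz,yaw):
    """yaw: heading (deg) of tool-y axis mod 180; tool x down. prints total tool-frame shift/50mm and turn/0.1"""
    M=R.from_euler("xyz",obs["ee_rot"]).as_matrix()
    best=None
    for k in (0,180):
        a=np.radians(yaw+k); x=np.array([0,0,-1.]); y=np.array([np.cos(a),np.sin(a),0]); z=np.cross(x,y)
        rv=R.from_matrix(M.T@np.stack([x,y,z],1)).as_rotvec()
        if best is None or np.linalg.norm(rv)<np.linalg.norm(best): best=rv
    d=M.T@(np.array(xyz)-obs["ee_pos"])
    print("tool y heading",round(np.degrees(np.arctan2(M[1,1],M[0,1])),2),"tilt",np.round(M[:2,0],4))
    print("pos",np.round(obs["ee_pos"],4),"F",np.round(obs["ft_force"],2),"open",round(obs["opening"],4),"t",obs["time"])
    print("SHIFT/50mm",np.round(d/.05,3),"TURN/0.1",np.round(best/.1,3),"dist",round(np.linalg.norm(d),4))
E
python3 -c "
from cell import env;from h import *
plan(env.get_obs(),(.522,-.288,.175),82)"
```

```text
tool y heading -64.18 tilt [-0.      0.0001]
pos [ 0.294  -0.6075  0.1727] F [-0.18  0.18  0.04] open 0.094 t 1.05
SHIFT/50mm [-0.047 -3.767 -6.888] TURN/0.1 [5.903e+00 0.000e+00 1.000e-03] dist 0.3925
```

```bash
python3 -m pendant '[{"xyz":[0,-0.47,-0.86],"turn":[0,0,0]},{"xyz":[0,-0.47,-0.86],"turn":[0,0,0]},{"xyz":[0,-0.47,-0.86],"turn":[0,0,0]},{"xyz":[0,-0.47,-0.86],"turn":[0,0,0]},{"xyz":[0,-0.47,-0.86],"turn":[0,0,0]},{"xyz":[0,0,0],"turn":[1,0,0]},{"xyz":[0,0,0],"turn":[1,0,0]},{"xyz":[0,0,0],"turn":[1,0,0]}]' -1 60; python3 -c "
from cell import env;from h import *
plan(env.get_obs(),(.522,-.288,.175),82)"
```

```text
time: 2.05
ee_pos: [0.4411, -0.4017, 0.1728]
ee_rot: [2.273, 1.569, -0.726]
ft_force: [0.3, 0.3, -0.4]
opening: 0.0941
tool y heading -81.83 tilt [ 0.001  -0.0009]
pos [ 0.4411 -0.4017  0.1728] F [ 0.25  0.35 -0.44] open 0.0941 t 2.05
SHIFT/50mm [-0.044 -2.022 -1.924] TURN/0.1 [ 2.823 -0.01  -0.009] dist 0.1396
```

```bash
python3 -m pendant '[{"xyz":[0,-0.7,-0.66],"turn":[0,0,0]},{"xyz":[0,-0.7,-0.66],"turn":[0,0,0]},{"xyz":[0,-0.6,-0.6],"turn":[0,0,0]},{"xyz":[0,0,0],"turn":[0.95,0,0]},{"xyz":[0,0,0],"turn":[0.95,0,0]},{"xyz":[0,0,0],"turn":[0.95,0,0]},{"xyz":[0,0,0],"turn":[0,0,0]}]'
python3 - <<'E'
from cell import env;from h import *
plan(env.get_obs(),(.522,-.288,.175),82)
f=env.grab_frame("wrist");cv2.imwrite("pics/w1.png",f["img"])
W=cloud(f);X,Y,Z=W[...,0],W[...,1],W[...,2]
def sel(x0,x1,y0,y1,z0,z1): return (X>x0)&(X<x1)&(Y>y0)&(Y<y1)&(Z>z0)&(Z<z1)
for n,b in dict(holdtop=(.48,.57,-.32,-.255,.024,.032),hand=(.49,.55,-.31,-.26,.06,.095),handtop=(.49,.55,-.31,-.26,.085,.095),flange=(.46,.58,-.34,-.235,.005,.011)).items():
    p=W[sel(*b)]; 
    if len(p)>6: print(n,len(p),*rect(p[:,:2]),np.round(np.median(p,0),4))
E
```

```text
time: 2.92
ee_pos: [0.5251, -0.2854, 0.1733]
ee_rot: [2.672, 1.568, -0.621]
ft_force: [-0.9, -0.7, -0.0]
opening: 0.0942
tool y heading -98.7 tilt [ 0.0021 -0.0015]
pos [ 0.5251 -0.2854  0.1733] F [-0.86 -0.67 -0.04] open 0.0942 t 2.925
SHIFT/50mm [-0.034  0.061  0.054] TURN/0.1 [-0.122 -0.023 -0.012] dist 0.0044
holdtop 1137 [ 521.4 -289.9] [32.  66.2] 81.91 [ 0.529  -0.2911  0.0282]
hand 670 [ 521.8 -289.6] [15.9 24. ] 80.98 [ 0.525  -0.2902  0.0897]
handtop 554 [ 521.7 -289.6] [15.6 23.9] 82.01 [ 0.5224 -0.2899  0.0899]
flange 2283 [ 521.3 -290. ] [55.8 89.2] 81.79 [ 0.5325 -0.2908  0.0063]
```

View pics/w1.png

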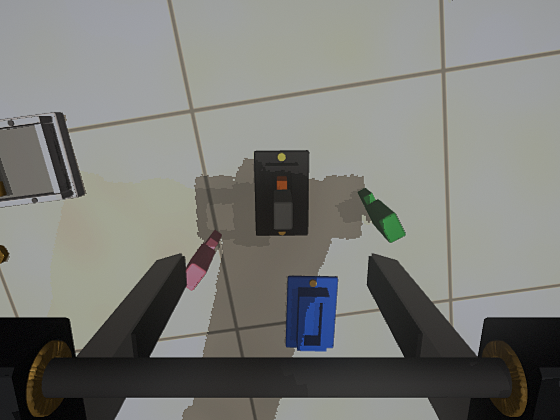

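```bash
python3 -c "
from cell import env;from h import *
plan(env.get_obs(),(.5217,-.289,.0390),81.9)"; python3 -m pendant '[{"xyz":[0.3,0.08,0.06],"turn":[-0.1,-0.02,-0.01]},{"xyz":[0.3,0,0],"turn":[0,0,0]},{"xyz":[0.3,0,0],"turn":[0,0,0]},{"xyz":[0.3,0,0],"turn":[0,0,0]},{"xyz":[0,0,0],"turn":[0,0,0]}]'; python3 -c "
from cell import env;from h import *
plan(env.get_obs(),(.5217,-.289,.0390),81.9)"
```

```text
tool y heading -98.61 tilt [ 0.0021 -0.0015]
pos [ 0.5251 -0.2854  0.1733] F [-0.05  0.9  -0.01] open 0.094 t 2.975
SHIFT/50mm [2.685 0.079 0.064] TURN/0.1 [-0.088 -0.023 -0.012] dist 0.1344
time: 3.6
ee_pos: [0.5201, -0.2891, 0.1075]
ee_rot: [-0.257, 1.569, 2.749]
ft_force: [0.6, -0.9, -0.3]
opening: 0.0939
tool y heading -97.8 tilt [-0.002   0.0008]
pos [ 0.5201 -0.2891  0.1075] F [ 0.63 -0.87 -0.25] open 0.0939 t 3.6
SHIFT/50mm [ 1.37  -0.006 -0.034] TURN/0.1 [0.053 0.021 0.005] dist 0.0685
```

```bash
python3 -m pendant '[{"xyz":[0.3,0,-0.03],"turn":[0.05,0.02,0]},{"xyz":[0.3,0,0],"turn":[0,0,0]},{"xyz":[0.3,0,0],"turn":[0,0,0]},{"xyz":[0.3,0,0],"turn":[0,0,0]},{"xyz":[0.1,0,0],"turn":[0,0,0]},{"xyz":[0,0,0],"turn":[0,0,0]}]'; python3 -c "
from cell import env;from h import *
plan(env.get_obs(),(.5217,-.289,.0390),81.9)"
```

```text
time: 4.35
ee_pos: [0.522, -0.2893, 0.0379]
ee_rot: [-1.923, 1.57, 1.077]
ft_force: [0.6, 1.0, -0.3]
opening: 0.0943
tool y heading -98.08 tilt [0.0003 0.0005]
pos [ 0.522  -0.2893  0.0379] F [ 0.61  1.05 -0.27] open 0.0943 t 4.35
SHIFT/50mm [-0.022 -0.005  0.007] TURN/0.1 [ 0.003 -0.002  0.005] dist 0.0012
```

```bash
python3 -m pendant '[{"xyz":[0,0,0],"turn":[0,0,0]},{"xyz":[0,0,0],"turn":[0,0,0]},{"xyz":[0,0,0],"turn":[0,0,0]},{"xyz":[0,0,0],"turn":[0,0,0]},{"xyz":[0,0,0],"turn":[0,0,0]},{"xyz":[0,0,0],"turn":[0,0,0]},{"xyz":[0,0,0],"turn":[0,0,0]},{"xyz":[0,0,0],"turn":[0,0,0]}]' 1 60; python3 -c "
from cell import env;from h import *
plan(env.get_obs(),(.5217,-.289,.0390),81.9)"
```

```text
time: 5.35
ee_pos: [0.523, -0.2897, 0.0395]
ee_rot: [3.086, 1.568, -0.197]
ft_force: [-0.0, -0.4, -0.5]
opening: 0.0177
tool y heading -98.09 tilt [ 0.0026 -0.0005]
pos [ 0.523  -0.2897  0.0395] F [-0.04 -0.41 -0.45] open 0.0177 t 5.35
SHIFT/50mm [ 0.009 -0.011  0.027] TURN/0.1 [ 0.002 -0.027 -0.001] dist 0.0015
```

```bash
python3 -m pendant '[{"xyz":[0,0,0],"turn":[0,0,0]},{"xyz":[0,0,0],"turn":[0,0,0]}]'; python3 -m pendant '[{"xyz":[-0.2,0,0],"turn":[0,0,0]},{"xyz":[-0.3,0,0],"turn":[0,0,0]},{"xyz":[-0.5,0,0],"turn":[0,0,0]},{"xyz":[-0.5,0,0],"turn":[0,0,0]},{"xyz":[-0.3,0,0],"turn":[0,0,0]},{"xyz":[0,0,0],"turn":[0,0,0]}]'
python3 - <<'E'
from cell import env;from h import *
plan(env.get_obs(),(.595,-.05,.13),88.5)
for n in("wrist","scene"):
    f=env.grab_frame(n);cv2.imwrite(f"pics/{n}2.png",f["img"])
    W=cloud(f);X,Y,Z=W[...,0],W[...,1],W[...,2]
    hsv=cv2.cvtColor(f["img"],cv2.COLOR_BGR2HSV)
    m=(hsv[...,0]<18)&(hsv[...,1]>140)&(Z>.06)&(X>.45)&(X<.6)&(Y>-.36)&(Y<-.2)
    p=W[m]; print(n,len(p)); 
    if len(p)>5: print(p.min(0),p.max(0),*rect(p[:,:2]))
    cv2.imwrite(f"pics/{n}2m.png",m*255)
E
```

```text
time: 5.6
ee_pos: [0.523, -0.2897, 0.0394]
ee_rot: [3.121, 1.568, -0.162]
ft_force: [0.2, 0.3, 0.1]
opening: 0.0156
time: 6.35
ee_pos: [0.523, -0.2899, 0.1363]
ee_rot: [3.0, 1.566, -0.283]
ft_force: [-0.1, -0.1, -1.9]
opening: 0.0156
tool y heading -98.09 tilt [ 0.0043 -0.0013]
pos [ 0.523  -0.2899  0.1363] F [-0.08 -0.1  -1.92] open 0.0156 t 6.35
SHIFT/50mm [ 0.126 -4.953 -0.75 ] TURN/0.1 [-1.15  -0.044 -0.009] dist 0.2506
wrist 462
[ 0.53225188 -0.30211807  0.10597535] [ 0.55868669 -0.23397566  0.28813901] [ 546.7 -266.9] [68.4 21.3] 81.88
scene 224
[ 0.48881839 -0.32497547  0.10552971] [ 0.56706476 -0.20275975  0.4358188 ] [ 542.1 -260.3] [97.6 94.6] 37.66[ WARN:0@0.668] global loadsave.cpp:1063 imwrite_ Unsupported depth image for selected encoder is fallbacked to CV_8U.
```

View pics/scene2.png

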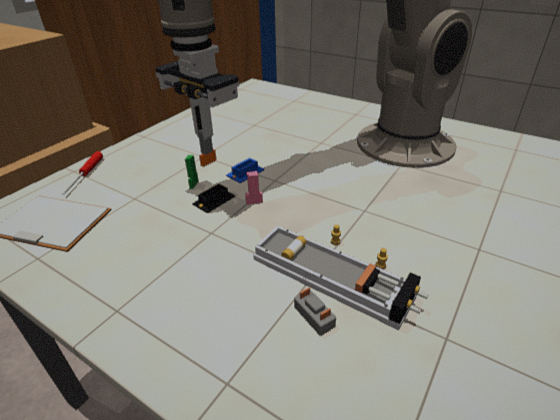

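View pics/wrist2.png

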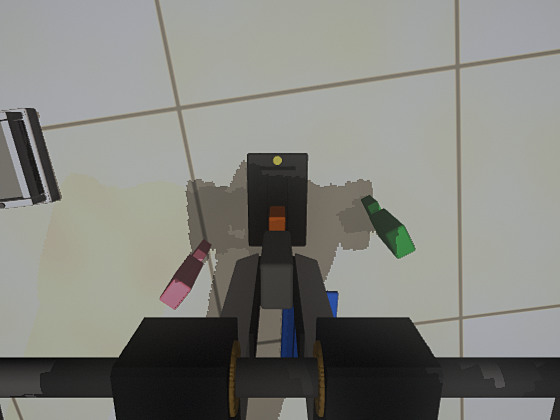

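The paddle is held upright, with the orange blade below the fingers at about (208,158) in the scene view, and the holder is empty. Next I move above the trough behind the fuse.

```bash
python3 -m pendant '[{"xyz":[0,-0.8,-0.11],"turn":[-0.38,-0.04,0]},{"xyz":[0,-0.8,-0.15],"turn":[-0.38,0,0]},{"xyz":[0,-0.8,-0.18],"turn":[-0.38,0,0]},{"xyz":[0,-0.8,-0.22],"turn":[0,0,0]},{"xyz":[0,-0.8,-0.22],"turn":[0,0,0]},{"xyz":[0,-0.8,-0.22],"turn":[0,0,0]},{"xyz":[0,0,0],"turn":[0,0,0]}]'
python3 - <<'E'
from cell import env;from h import *
plan(env.get_obs(),(.5944,-.0496,.13),88.3)
P=[]
for n in("top","scene","wrist"):
    f=env.grab_frame(n);W=cloud(f);X,Y,Z=W[...,0],W[...,1],W[...,2]
    if n=="wrist": cv2.imwrite("pics/w3.png",f["img"])
    for o in env.outline_of(f,"fuse")[:1]:
        p=W[o["region"]];p=p[np.isfinite(p).all(1)&(p[:,2]>.035)];
        if len(p)>5: print(n,"fuse",o["conf"],*rect(p[:,:2]),np.round(p[:,2].max(),4))
    # wall inner edge via floor of trough
    p=W[(X>.54)&(X<.66)&(Y>.03)&(Y<.11)&(Z>.022)&(Z<.027)]
    if len(p)>20: print(n,"floor",len(p),*rect(p[:,:2]))
E
```

```text
time: 7.32
ee_pos: [0.5899, -0.0456, 0.1263]
ee_rot: [-0.131, 1.557, 2.985]
ft_force: [-1.2, -0.2, -0.9]
opening: 0.0154
tool y heading -91.43 tilt [-0.0133  0.0021]
pos [ 0.5899 -0.0456  0.1263] F [-1.25 -0.22 -0.85] open 0.0154 t 7.325
SHIFT/50mm [-0.076  0.077 -0.09 ] TURN/0.1 [0.047 0.133 0.017] dist 0.007
scene fuse 0.88 [597.7 -16.9] [20.4 62.3] 87.08 0.0479
scene floor 1075 [600.7  70. ] [79.6 76.7] 89.4
wrist fuse 0.56 [596.1 -18.2] [21.8 58.2] 88.59 0.0483
wrist floor 6818 [600.1  69.9] [81. 73.] 88.85
```

View pics/w3.png

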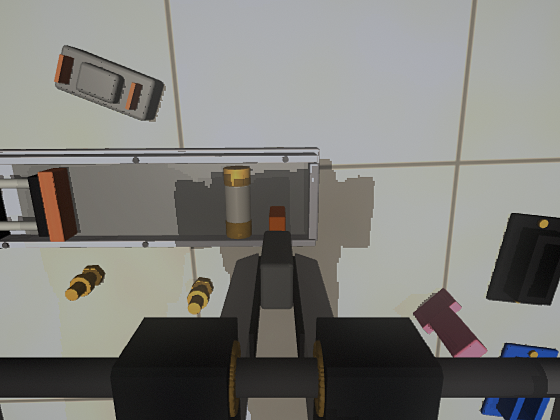

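```bash
python3 -m pendant '[{"xyz":[0,0.08,-0.09],"turn":[0.05,0.13,0.02]},{"xyz":[0,0,0],"turn":[0,0,0]}]'; python3 -m pendant '[{"xyz":[0.3,0,0],"turn":[0,0,0]},{"xyz":[0.3,0,0],"turn":[0,0,0]},{"xyz":[0,0,0],"turn":[0,0,0]}]';  python3 - <<'E'
from cell import env;from h import *
plan(env.get_obs(),(.5945,-.050,.059),88.4)
E
```

```text
time: 7.88
ee_pos: [0.5941, -0.0568, 0.1274]
ee_rot: [2.281, 1.568, -0.9]
ft_force: [-0.4, -0.0, -0.6]
opening: 0.0157
time: 8.25
ee_pos: [0.5935, -0.0571, 0.0946]
ee_rot: [2.005, 1.568, -1.176]
ft_force: [-0.5, -0.3, -1.5]
opening: 0.0156
tool y heading -92.26 tilt [ 0.001  -0.0024]
pos [ 0.5935 -0.0571  0.0946] F [-0.47 -0.27 -1.47] open 0.0156 t 8.25
SHIFT/50mm [ 0.711 -0.145 -0.013] TURN/0.1 [-0.114 -0.011 -0.024] dist 0.0363
```

```bash
python3 -m pendant '[{"xyz":[0.1,-0.14,-0.01],"turn":[-0.1,-0.01,-0.02]},{"xyz":[0.2,0,0],"turn":[0,0,0]},{"xyz":[0,0,0],"turn":[0,0,0]}]';  python3 - <<'E'
from cell import env;from h import *
plan(env.get_obs(),(.5945,-.050,.059),88.4)
E
```

```text
time: 8.62
ee_pos: [0.5944, -0.0492, 0.0784]
ee_rot: [0.296, 1.571, -2.874]
ft_force: [-0.5, 0.7, -2.1]
opening: 0.0158
tool y heading -91.61 tilt [-0.0002 -0.0001]
pos [ 0.5944 -0.0492  0.0784] F [-0.46  0.69 -2.14] open 0.0158 t 8.625
SHIFT/50mm [ 0.388  0.016 -0.002] TURN/0.1 [-0.001  0.002 -0.001] dist 0.0194
```

```bash
python3 -m pendant '[{"xyz":[0.2,0.01,0],"turn":[0,0,0]},{"xyz":[0.18,0,0],"turn":[0,0,0]},{"xyz":[0,0,0],"turn":[0,0,0]}]';  python3 - <<'E'
from cell import env;from h import *
plan(env.get_obs(),(.5945,-.050,.059),88.4)
f=env.grab_frame("wrist");cv2.imwrite("pics/w4.png",f["img"])
f=env.grab_frame("scene");cv2.imwrite("pics/s4.png",cv2.resize(f["img"][200:340,220:440],(800,509),interpolation=2))
for i in range(4):
    env.grab_frame("top"); print(env.get_obs()["ft_force"],env.get_obs()["ee_pos"])
E
```

```text
time: 9.0
ee_pos: [0.5945, -0.0499, 0.0581]
ee_rot: [1.657, 1.571, -1.513]
ft_force: [-0.4, -0.0, -1.2]
opening: 0.0155
tool y heading -91.62 tilt [ 0.     -0.0002]
pos [ 0.5945 -0.0499  0.0581] F [-0.43 -0.02 -1.19] open 0.0155 t 9.0
SHIFT/50mm [-0.017  0.001 -0.001] TURN/0.1 [-0.004 -0.    -0.002] dist 0.0009
[-0.17251198 -0.79860425 -1.08959716] [ 0.59512889 -0.04985594  0.05912807]
[ 0.83394821  0.38747982 -0.17650242] [ 0.59517688 -0.04989347  0.05926071]
[-0.31802151 -0.03067586 -1.33764831] [ 0.5952081  -0.04987405  0.05931691]
[ 0.46588245 -0.53251927 -1.78129733] [ 0.59519704 -0.04986621  0.05930886]
```

View pics/s4.png

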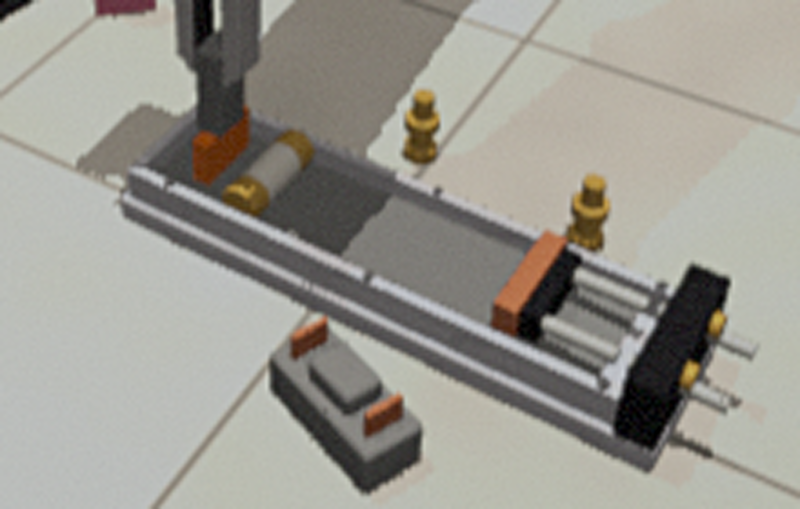

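View pics/w4.png

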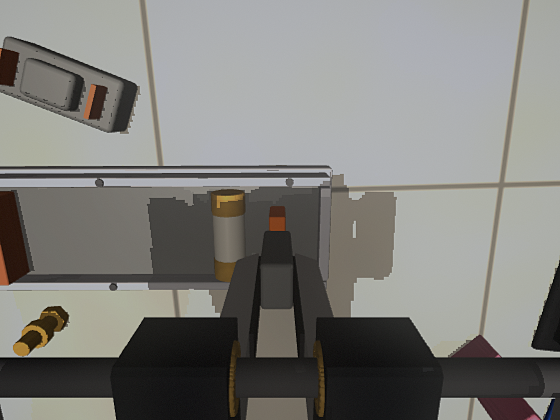

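```bash
python3 -m pendant '[{"xyz":[0,-0.06,0],"turn":[0,0,0]},{"xyz":[0,-0.06,0],"turn":[0,0,0]},{"xyz":[0,-0.06,0],"turn":[0,0,0]},{"xyz":[0,-0.06,0],"turn":[0,0,0]},{"xyz":[0,-0.06,0],"turn":[0,0,0]},{"xyz":[0,-0.06,0],"turn":[0,0,0]},{"xyz":[0,-0.06,0],"turn":[0,0,0]},{"xyz":[0,-0.06,0],"turn":[0,0,0]},{"xyz":[0,-0.06,0],"turn":[0,0,0]},{"xyz":[0,-0.06,0],"turn":[0,0,0]}]';  python3 - <<'E'
from cell import env;from h import *
plan(env.get_obs(),(.599,.09,.0595),88.4)
E
```

```text
time: 10.55
ee_pos: [0.5963, -0.0176, 0.0597]
ee_rot: [3.103, 1.568, -0.066]
ft_force: [0.1, -1.3, -1.5]
opening: 0.0156
tool y heading -91.61 tilt [ 0.0024 -0.0002]
pos [ 0.5963 -0.0176  0.0597] F [ 0.14 -1.3  -1.45] open 0.0156 t 10.55
SHIFT/50mm [ 0.004 -2.153  0.007] TURN/0.1 [-0.001 -0.024 -0.001] dist 0.1077
```

```bash
python3 -m pendant '[{"xyz":[0,-0.06,0],"turn":[0,-0.02,0]},{"xyz":[0,-0.06,0],"turn":[0,0,0]},{"xyz":[0,-0.06,0],"turn":[0,0,0]},{"xyz":[0,-0.06,0],"turn":[0,0,0]},{"xyz":[0,-0.06,0],"turn":[0,0,0]},{"xyz":[0,-0.06,0],"turn":[0,0,0]},{"xyz":[0,-0.06,0],"turn":[0,0,0]},{"xyz":[0,-0.06,0],"turn":[0,0,0]},{"xyz":[0,-0.06,0],"turn":[0,0,0]},{"xyz":[0,-0.06,0],"turn":[0,0,0]}]';  python3 - <<'E'
from cell import env;from h import *
plan(env.get_obs(),(.599,.09,.0595),88.4)
f=env.grab_frame("scene");cv2.imwrite("pics/s5.png",cv2.resize(f["img"][200:340,220:440],(800,509),interpolation=2))
E
```

```text
time: 11.8
ee_pos: [0.5972, 0.0145, 0.0597]
ee_rot: [2.881, 1.571, -0.288]
ft_force: [-0.0, -0.4, -1.3]
opening: 0.0157
tool y heading -91.6 tilt [ 0.0003 -0.0001]
pos [0.5972 0.0145 0.0597] F [-0.03 -0.42 -1.3 ] open 0.0157 t 11.8
SHIFT/50mm [ 0.005 -1.51   0.007] TURN/0.1 [-0.001 -0.003 -0.001] dist 0.0755
```

View pics/s5.png

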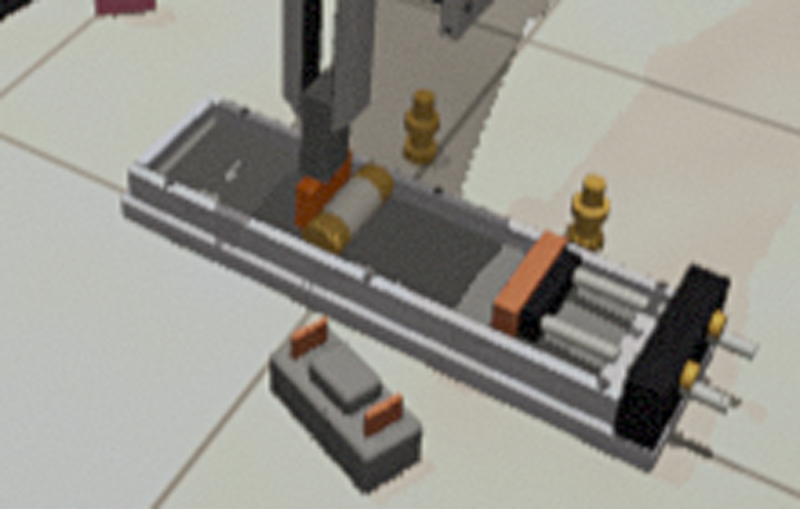

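The blade is touching the fuse (crop pixel 330,215) and rolling it squarely along the trough.

```bash
python3 -m pendant '[{"xyz":[0,-0.06,0],"turn":[0,0,0]},{"xyz":[0,-0.06,0],"turn":[0,0,0]},{"xyz":[0,-0.06,0],"turn":[0,0,0]},{"xyz":[0,-0.06,0],"turn":[0,0,0]},{"xyz":[0,-0.06,0],"turn":[0,0,0]},{"xyz":[0,-0.06,0],"turn":[0,0,0]},{"xyz":[0,-0.06,0],"turn":[0,0,0]},{"xyz":[0,-0.06,0],"turn":[0,0,0]},{"xyz":[0,-0.06,0],"turn":[0,0,0]},{"xyz":[0,-0.06,0],"turn":[0,0,0]}]'; python3 -m pendant '[{"xyz":[0,-0.06,0],"turn":[0,0,0]},{"xyz":[0,-0.06,0],"turn":[0,0,0]},{"xyz":[0,-0.06,0],"turn":[0,0,0]},{"xyz":[0,-0.06,0],"turn":[0,0,0]},{"xyz":[0,-0.05,0],"turn":[0,0,0]},{"xyz":[0,-0.04,0],"turn":[0,0,0]},{"xyz":[0,-0.03,0],"turn":[0,0,0]},{"xyz":[0,-0.03,0],"turn":[0,0,0]},{"xyz":[0,-0.03,0],"turn":[0,0,0]},{"xyz":[0,-0.03,0],"turn":[0,0,0]}]'
python3 - <<'E'
from cell import env;from h import *
plan(env.get_obs(),(.599,.095,.0595),88.4)
f=env.grab_frame("scene");cv2.imwrite("pics/s6.png",cv2.resize(f["img"][200:340,220:440],(800,509),interpolation=2))
E
```

```text
time: 13.1
ee_pos: [0.5981, 0.0469, 0.0597]
ee_rot: [-2.776, 1.571, 0.338]
ft_force: [0.7, 0.6, -0.9]
opening: 0.0153
time: 14.35
ee_pos: [0.5988, 0.071, 0.0597]
ee_rot: [-2.861, 1.571, 0.253]
ft_force: [-0.1, 0.4, -1.4]
opening: 0.0158
tool y heading -91.6 tilt [0.0002 0.0001]
pos [0.5988 0.071  0.0597] F [-0.14  0.44 -1.35] open 0.0158 t 14.35
SHIFT/50mm [ 0.004 -0.48   0.009] TURN/0.1 [-0.001 -0.002  0.001] dist 0.024
```

View pics/s6.png

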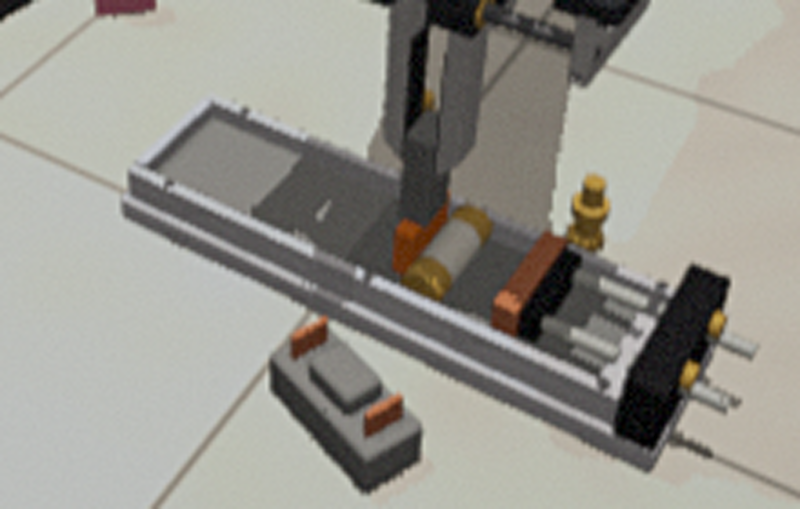

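```bash
python3 -m pendant '[{"xyz":[0,-0.04,0],"turn":[0,0,0]},{"xyz":[0,-0.04,0],"turn":[0,0,0]},{"xyz":[0,-0.04,0],"turn":[0,0,0]},{"xyz":[0,-0.03,0],"turn":[0,0,0]},{"xyz":[0,-0.03,0],"turn":[0,0,0]},{"xyz":[0,-0.03,0],"turn":[0,0,0]},{"xyz":[0,-0.03,0],"turn":[0,0,0]},{"xyz":[0,-0.03,0],"turn":[0,0,0]},{"xyz":[0,-0.03,0],"turn":[0,0,0]},{"xyz":[0,-0.03,0],"turn":[0,0,0]}]'; python3 -m pendant '[{"xyz":[0,-0.02,0],"turn":[0,0,0]},{"xyz":[0,-0.02,0],"turn":[0,0,0]},{"xyz":[0,-0.02,0],"turn":[0,0,0]},{"xyz":[0,-0.02,0],"turn":[0,0,0]},{"xyz":[0,-0.02,0],"turn":[0,0,0]},{"xyz":[0,-0.02,0],"turn":[0,0,0]}]'
cat > meas.py <<'E'
from cell import env;from h import *
import sys
def meas(n=6,save=None):
    F=[];P=[]
    for i in range(n):
        f=env.grab_frame("scene");o=env.get_obs();F.append(o["ft_force"]);P.append(o["ee_pos"])
    F=np.array(F);print("t",round(o["time"],2),"F",np.round(F.mean(0),2),"Fy",np.round(F[:,1],1),"P",np.round(P[0],4),np.round(P[-1],4))
    if save: cv2.imwrite(save,cv2.resize(f["img"][200:340,220:440],(800,509),interpolation=2))
if __name__=="__main__": meas(int(sys.argv[1]),sys.argv[2] if len(sys.argv)>2 else None)
E
python3 meas.py 4 pics/s7.png
```

```text
time: 15.65
ee_pos: [0.5993, 0.0888, 0.0597]
ee_rot: [-2.706, 1.571, 0.408]
ft_force: [-0.0, -0.3, -1.1]
opening: 0.0153
time: 16.4
ee_pos: [0.5995, 0.0952, 0.0597]
ee_rot: [-2.844, 1.571, 0.27]
ft_force: [0.7, 0.3, -0.8]
opening: 0.0152
t 16.6 F [-0.04 -0.19 -1.24] Fy [-0.5 -0.7  0.1  0.4] P [0.5995 0.0954 0.0597] [0.5995 0.0951 0.0597]
```

View pics/s7.png

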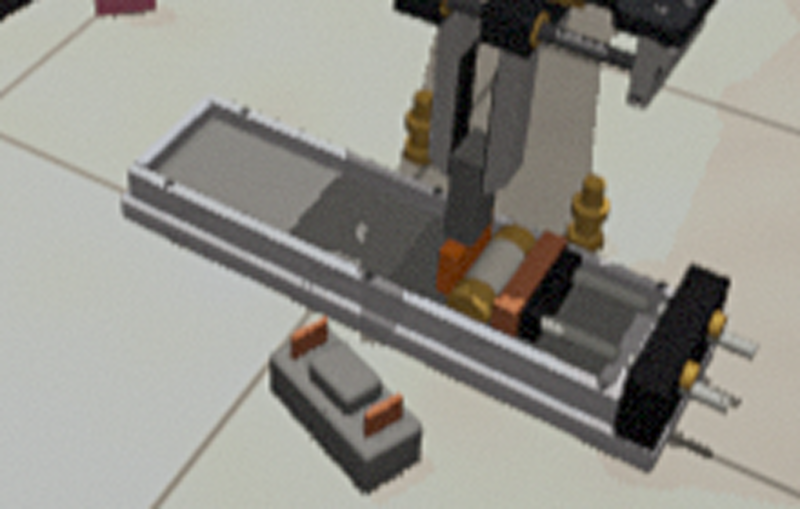

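```bash
for i in 1 2 3; do python3 -m pendant '[{"xyz":[0,-0.02,0],"turn":[0,0,0]},{"xyz":[0,-0.02,0],"turn":[0,0,0]},{"xyz":[0,-0.02,0],"turn":[0,0,0]},{"xyz":[0,-0.02,0],"turn":[0,0,0]}]'|grep -E "pos|force"; python3 meas.py 2 ; done
```

```text
ee_pos: [0.5996, 0.0982, 0.0597]
ft_force: [0.8, -2.6, -0.6]
t 17.2 F [ 0.14 -2.55 -0.19] Fy [-3.3 -1.8] P [0.5996 0.0984 0.0597] [0.5996 0.0984 0.0597]
ee_pos: [0.5997, 0.1024, 0.0597]
ft_force: [-0.2, -2.8, -0.2]
t 17.8 F [-0.2  -1.83 -0.77] Fy [-2.1 -1.5] P [0.5997 0.1026 0.0597] [0.5997 0.1026 0.0597]
ee_pos: [0.5998, 0.1067, 0.0597]
ft_force: [-0.5, -2.0, -0.3]
t 18.4 F [ 0.14 -2.12 -0.55] Fy [-2.2 -2. ] P [0.5998 0.1069 0.0597] [0.5998 0.1068 0.0597]
```

```bash
python3 -m pendant '[{"xyz":[0,-0.02,0],"turn":[0,0,0]},{"xyz":[0,-0.02,0],"turn":[0,0,0]},{"xyz":[0,-0.02,0],"turn":[0,0,0]},{"xyz":[0,-0.02,0],"turn":[0,0,0]},{"xyz":[0,-0.02,0],"turn":[0,0,0]}]'|grep -E "pos|force"; for i in 1 2 3 ; do python3 -m pendant '[{"xyz":[0,-0.008,0],"turn":[0,0,0]}]'|grep -E "pos|force"; done; python3 meas.py 2
```

```text
ee_pos: [0.5999, 0.112, 0.0596]
ft_force: [-0.4, -2.0, -0.4]
ee_pos: [0.6, 0.1125, 0.0597]
ft_force: [0.2, -2.2, 0.6]
ee_pos: [0.5999, 0.1129, 0.0596]
ft_force: [-0.2, -3.0, -0.3]
ee_pos: [0.5999, 0.1133, 0.0597]
ft_force: [-0.6, -2.4, -0.1]
t 19.5 F [-0.43 -2.43 -0.65] Fy [-2.5 -2.4] P [0.6    0.1134 0.0596] [0.6    0.1134 0.0597]
```

```bash
python3 -m pendant '[{"xyz":[0,-0.008,0],"turn":[0,0,0]},{"xyz":[0,-0.008,0],"turn":[0,0,0]}]'|grep -E "pos|force"; python3 -c "
from cell import env;print(env.get_obs()['tau'])"
```

```text
ee_pos: [0.6, 0.1141, 0.0596]
ft_force: [-0.2, -3.5, -0.3]
[-1.46615546e+00 -8.95873046e+01 -2.36700140e+00 -3.89704514e+01
 -7.50578251e-01 -5.10232709e-01 -3.73808129e-03]
```

```bash
python3 -m pendant '[{"xyz":[0,-0.008,0],"turn":[0,0,0]},{"xyz":[0,-0.008,0],"turn":[0,0,0]}]'|grep -E "pos|force"
```

```text
ee_pos: [0.6, 0.115, 0.0596]
ft_force: [0.2, -2.9, 0.1]
```

```bash
python3 -m pendant '[{"xyz":[0,-0.008,0],"turn":[0,0,0]},{"xyz":[0,-0.008,0],"turn":[0,0,0]}]'|grep -E "pos|force"
```

```text
ee_pos: [0.6, 0.116, 0.0596]
ft_force: [0.7, -2.5, -2.2]
```

```bash
cat > q.py <<'E'
from cell import env
o=env.get_obs();print("t",round(o["time"],2),"y",round(o["ee_pos"][1],4),"Fy",round(o["ft_force"][1],2),"tau1/.6",round(o["tau"][0]/.6,2))
E
python3 -m pendant '[{"xyz":[0,-0.008,0],"turn":[0,0,0]},{"xyz":[0,-0.008,0],"turn":[0,0,0]}]'>/dev/null;python3 q.py
```

```text
t 20.5 y 0.117 Fy -1.7 tau1/.6 -1.94
```

```bash
python3 -m pendant '[{"xyz":[0,-0.008,0],"turn":[0,0,0]},{"xyz":[0,-0.008,0],"turn":[0,0,0]}]'>/dev/null;python3 q.py
```

```text
t 20.75 y 0.1178 Fy -2.58 tau1/.6 -1.93
```

```bash
python3 -m pendant '[{"xyz":[0,-0.008,0],"turn":[0,0,0]},{"xyz":[0,-0.008,0],"turn":[0,0,0]}]'>/dev/null;python3 q.py
```

```text
t 21.0 y 0.1187 Fy -1.99 tau1/.6 -1.93
```

```bash
python3 -m pendant '[{"xyz":[0,-0.008,0],"turn":[0,0,0]},{"xyz":[0,-0.008,0],"turn":[0,0,0]}]'>/dev/null;python3 q.py
```

```text
t 21.25 y 0.1195 Fy -1.88 tau1/.6 -1.93
```

```bash
python3 -m pendant '[{"xyz":[0,-0.008,0],"turn":[0,0,0]},{"xyz":[0,-0.008,0],"turn":[0,0,0]}]'>/dev/null;python3 q.py
```

```text
t 21.5 y 0.1205 Fy -1.72 tau1/.6 -1.93
```

```bash
python3 -m pendant '[{"xyz":[0,-0.008,0],"turn":[0,0,0]},{"xyz":[0,-0.008,0],"turn":[0,0,0]}]'>/dev/null;python3 q.py
```

```text
t 21.75 y 0.1213 Fy -2.03 tau1/.6 -1.93
```

```bash
python3 -m pendant '[{"xyz":[0,-0.008,0],"turn":[0,0,0]},{"xyz":[0,-0.008,0],"turn":[0,0,0]}]'>/dev/null;python3 q.py
```

```text
t 22.0 y 0.1221 Fy -2.23 tau1/.6 -1.93
```

```bash
python3 -m pendant '[{"xyz":[0,-0.008,0],"turn":[0,0,0]},{"xyz":[0,-0.008,0],"turn":[0,0,0]}]'>/dev/null;python3 q.py
```

```text
t 22.25 y 0.1227 Fy -3.9 tau1/.6 -3.91
```

```bash
python3 -m pendant '[{"xyz":[0,-0.008,0],"turn":[0,0,0]},{"xyz":[0,-0.008,0],"turn":[0,0,0]}]'>/dev/null;python3 q.py
```

```text
t 22.5 y 0.1228 Fy -5.7 tau1/.6 -4.75
```

```bash
python3 -m pendant '[{"xyz":[0,-0.008,0],"turn":[0,0,0]},{"xyz":[0,-0.008,0],"turn":[0,0,0]}]'>/dev/null;python3 q.py
```

```text
t 22.75 y 0.1228 Fy -5.93 tau1/.6 -5.38
```

```bash
cat > m2.py <<'E'
from cell import env;import numpy as np
F=[];T=[]
for i in range(4):
    env.grab_frame("scene");o=env.get_obs();F.append(o["ft_force"][1]);T.append(o["tau"][0]/.6)
print(round(o["time"],2),o["ee_pos"][1].round(4),"Fy",np.round(F,1),np.mean(F).round(2),"tau",np.round(T,2))
E
python3 m2.py
```

```text
22.95 0.1229 Fy [-5.5 -5.8 -5.8 -4.7] -5.45 tau [-5.38 -5.47 -5.43 -5.4 ]
```

```bash
python3 -m pendant '[{"xyz":[0,-0.009,0],"turn":[0,0,0]},{"xyz":[0,-0.009,0],"turn":[0,0,0]}]'>/dev/null;python3 m2.py
```

```text
23.4 0.1229 Fy [-5.5 -4.9 -5.3 -6.2] -5.48 tau [-5.56 -5.69 -5.64 -5.61]
```

```bash
python3 -m pendant '[{"xyz":[0,-0.01,0],"turn":[0,0,0]},{"xyz":[0,-0.01,0],"turn":[0,0,0]}]'>/dev/null;python3 m2.py;python3 m2.py; python3 m2.py; python3 m2.py; python3 meas.py 2 pics/s8.png
```

```text
23.85 0.1229 Fy [-6.  -5.9 -5.6 -5.6] -5.78 tau [-5.71 -5.87 -5.81 -5.79]
24.05 0.1229 Fy [-5.5 -5.4 -5.9 -5.4] -5.56 tau [-5.78 -5.78 -5.76 -5.77]
24.25 0.1229 Fy [-5.2 -5.7 -6.2 -5.6] -5.65 tau [-5.76 -5.76 -5.76 -5.77]
24.45 0.1229 Fy [-6.1 -5.5 -6.  -5.5] -5.78 tau [-5.76 -5.76 -5.76 -5.76]
t 24.55 F [ 0.31 -5.9  -1.49] Fy [-5.4 -6.4] P [0.6001 0.1229 0.0591] [0.6001 0.1229 0.0591]
```

View pics/s8.png

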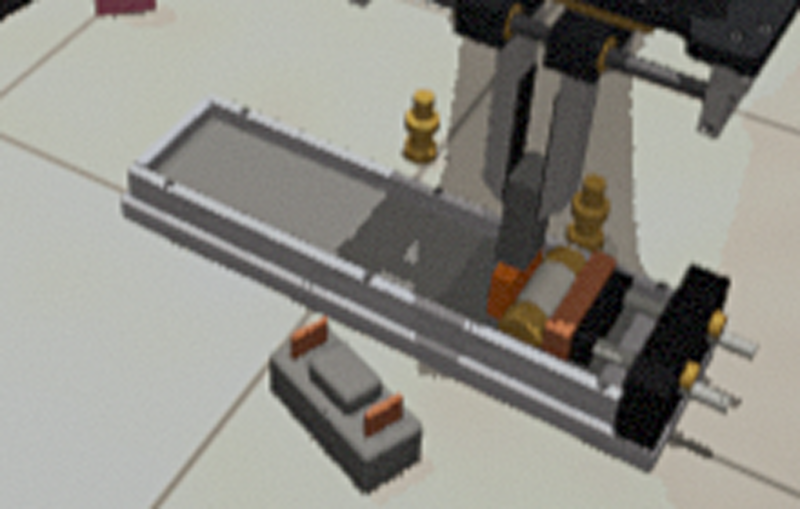

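The shoe is on its stop: y stays at 0.1229 while the force rises. I held it there for about 2 s at 5.4–5.8 N. In the picture the fuse is pinched squarely between blade and shoe at crop pixel (545,285). Next I back off gently.

```bash
python3 -m pendant '[{"xyz":[0,0.02,0],"turn":[0,0,0]},{"xyz":[0,0.03,0],"turn":[0,0,0]},{"xyz":[0,0.05,0],"turn":[0,0,0]},{"xyz":[0,0.1,0],"turn":[0,0,0]},{"xyz":[0,0.2,0],"turn":[0,0,0]},{"xyz":[0,0.2,0],"turn":[0,0,0]},{"xyz":[0,0,0],"turn":[0,0,0]}]'; python3 meas.py 2 pics/s9.png; python3 -c "
from cell import env;from h import *
plan(env.get_obs(),(.5995,.095,.15),88.4)"
```

```text
time: 25.42
ee_pos: [0.5993, 0.0923, 0.0595]
ee_rot: [1.417, 1.568, -1.755]
ft_force: [-0.4, -0.0, -0.3]
opening: 0.0154
t 25.52 F [-0.04  0.25 -1.48] Fy [0.3 0.2] P [0.5993 0.093  0.0595] [0.5993 0.0936 0.0596]
tool y heading -91.65 tilt [-0.0003 -0.0021]
pos [0.5993 0.0936 0.0596] F [ 0.21  0.24 -1.69] open 0.0156 t 25.525
SHIFT/50mm [-1.809 -0.025 -0.002] TURN/0.1 [-0.009  0.003 -0.021] dist 0.0905
```

View pics/s9.png

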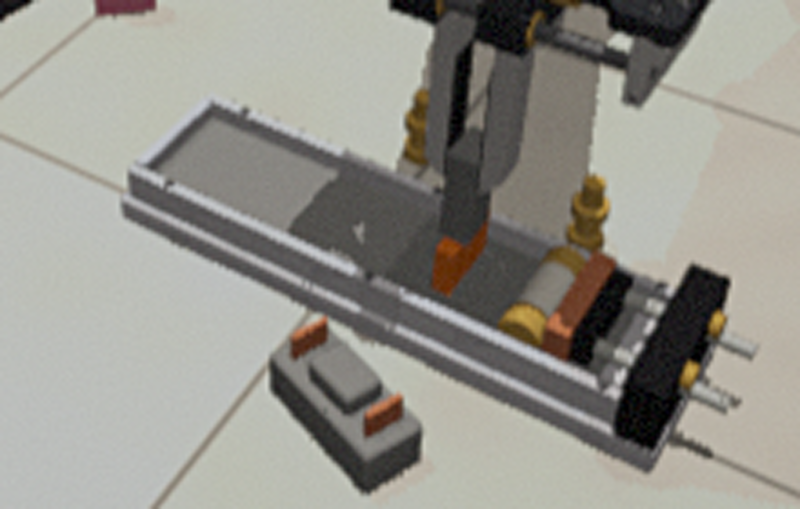

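The fuse stays against the shoe (crop 540,300). Now I lift and return to the holder.

```bash
python3 -m pendant '[{"xyz":[-0.3,0,0],"turn":[0,0,-0.02]},{"xyz":[-0.5,0,0],"turn":[0,0,0]},{"xyz":[-0.5,0,0],"turn":[0,0,0]},{"xyz":[-0.3,0,0],"turn":[0,0,0]},{"xyz":[0,0,0],"turn":[0,0,0]}]'; python3 -c "
from cell import env;from h import *
plan(env.get_obs(),(.523,-.2897,.14),81.9)"
```

```text
time: 26.15
ee_pos: [0.5996, 0.0954, 0.1452]
ee_rot: [-2.229, 1.569, 0.886]
ft_force: [-0.1, -0.1, -0.7]
opening: 0.0157
tool y heading -91.54 tilt [0.0011 0.0013]
pos [0.5996 0.0954 0.1452] F [-0.14 -0.12 -0.68] open 0.0157 t 26.15
SHIFT/50mm [0.092 7.741 1.326] TURN/0.1 [ 1.146 -0.01   0.014] dist 0.3927
```

```bash
python3 -m pendant '[{"xyz":[0,0.5,0.08],"turn":[0,0,0]},{"xyz":[0,0.9,0.15],"turn":[0,0,0]},{"xyz":[0,0.9,0.15],"turn":[0,0,0]},{"xyz":[0,0.9,0.15],"turn":[0,0,0]},{"xyz":[0,0.9,0.15],"turn":[0,0,0]},{"xyz":[0,0.9,0.15],"turn":[0,0,0]},{"xyz":[0,0.9,0.15],"turn":[0,0,0]},{"xyz":[0,0.7,0.15],"turn":[0,0,0]},{"xyz":[0,0,0],"turn":[0.6,0,0]},{"xyz":[0,0,0],"turn":[0.5,0,0]}]'; python3 -m pendant '[{"xyz":[0,0,0],"turn":[0,0,0]}]' >/dev/null; python3 -c "
from cell import env;from h import *
plan(env.get_obs(),(.523,-.2897,.12),81.9)"
```

```text
time: 27.4
ee_pos: [0.5282, -0.2419, 0.1363]
ee_rot: [-0.214, 1.561, 2.79]
ft_force: [-0.6, 0.2, -0.1]
opening: 0.0153
tool y heading -97.87 tilt [-0.0101  0.0035]
pos [ 0.5276 -0.2419  0.1355] F [-0.06  0.31 -1.02] open 0.0151 t 27.525
SHIFT/50mm [ 0.307  0.961 -0.042] TURN/0.1 [0.04  0.105 0.021] dist 0.0505
```

```bash
python3 -m pendant '[{"xyz":[0,0.5,-0.03],"turn":[0.04,0.1,0.02]},{"xyz":[0,0.44,-0.02],"turn":[0,0,0]},{"xyz":[0,0,0],"turn":[0,0,0]},{"xyz":[0,0,0],"turn":[0,0,0]}]' >/dev/null
python3 - <<'E'
from cell import env;from h import *
plan(env.get_obs(),(.523,-.2897,.12),81.9)
f=env.grab_frame("wrist");cv2.imwrite("pics/w10.png",f["img"])
W=cloud(f);X,Y,Z=W[...,0],W[...,1],W[...,2];hsv=cv2.cvtColor(f["img"],cv2.COLOR_BGR2HSV)
def sel(x0,x1,y0,y1,z0,z1): return (X>x0)&(X<x1)&(Y>y0)&(Y<y1)&(Z>z0)&(Z<z1)
for n,b in dict(holdtop=(.48,.57,-.33,-.25,.024,.032),flange=(.46,.58,-.34,-.235,.005,.011)).items():
    p=W[sel(*b)]; print(n,len(p),*rect(p[:,:2]))
E
```

```text
tool y heading -97.67 tilt [-0.0025  0.0017]
pos [ 0.5234 -0.2874  0.1335] F [ 0.02  0.18 -1.32] open 0.0152 t 28.025
SHIFT/50mm [0.269 0.048 0.001] TURN/0.1 [0.075 0.027 0.013] dist 0.0137
holdtop 1302 [ 521.8 -289.9] [31.9 65.5] 81.83
flange 3088 [ 521.5 -289.9] [55.7 89.2] 81.89
```

View pics/w10.png

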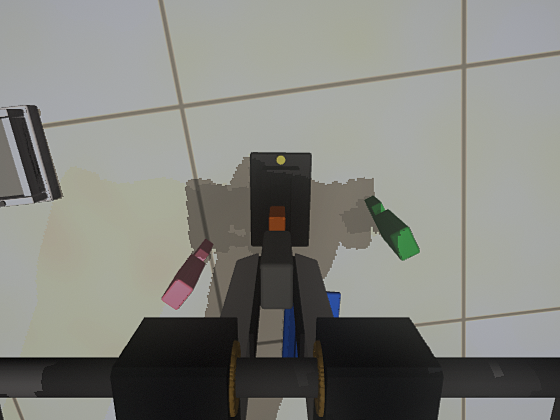

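```bash
python3 -m pendant '[{"xyz":[0.2,0.05,0],"turn":[0.07,0.03,0.01]},{"xyz":[0.3,0,0],"turn":[0,0,0]},{"xyz":[0.3,0,0],"turn":[0,0,0]},{"xyz":[0.2,0,0],"turn":[0,0,0]},{"xyz":[0,0,0],"turn":[0,0,0]},{"xyz":[0,0,0],"turn":[0,0,0]}]' >/dev/null
python3 - <<'E'
from cell import env;from h import *
plan(env.get_obs(),(.523,-.2897,.0395),81.9)
E
```

```text
tool y heading -97.95 tilt [-0.0011  0.0012]
pos [ 0.5229 -0.288   0.0788] F [ 0.37 -0.43 -1.09] open 0.0156 t 28.825
SHIFT/50mm [ 0.786  0.035 -0.009] TURN/0.1 [0.027 0.012 0.011] dist 0.0393
```

```bash
python3 -m pendant '[{"xyz":[0.1,0.03,0],"turn":[0.02,0.01,0.01]},{"xyz":[0.1,0,0],"turn":[0,0,0]},{"xyz":[0,0,0],"turn":[0,0,0]},{"xyz":[0,0,0],"turn":[0,0,0]}]' >/dev/null
python3 - <<'E'
from cell import env;from h import *
plan(env.get_obs(),(.523,-.2897,.0395),81.9)
E
```

```text
tool y heading -98.08 tilt [ 0.0012 -0.0006]
pos [ 0.5232 -0.2899  0.069 ] F [-0.38  0.61 -1.17] open 0.016 t 29.325
SHIFT/50mm [ 0.589 -0.004  0.005] TURN/0.1 [ 0.004 -0.013 -0.004] dist 0.0295
```

```bash
python3 -m pendant '[{"xyz":[0.1,0,0],"turn":[0,-0.01,0]},{"xyz":[0.1,0,0],"turn":[0,0,0]},{"xyz":[0.1,0,0],"turn":[0,0,0]},{"xyz":[0.08,0,0],"turn":[0,0,0]},{"xyz":[0,0,0],"turn":[0,0,0]}]' >/dev/null
python3 - <<'E'
from cell import env;from h import *
plan(env.get_obs(),(.523,-.2897,.0395),81.9)
E
```

```text
tool y heading -98.08 tilt [-0.0001 -0.0003]
pos [ 0.5231 -0.2898  0.0484] F [-1.17 -0.56  0.02] open 0.0157 t 29.95
SHIFT/50mm [ 0.179 -0.003  0.001] TURN/0.1 [ 0.004  0.001 -0.004] dist 0.0089
```

```bash
python3 -m pendant '[{"xyz":[0.06,0,0],"turn":[0,0,0]},{"xyz":[0.05,0,0],"turn":[0,0,0]},{"xyz":[0.03,0,0],"turn":[0,0,0]},{"xyz":[0,0,0],"turn":[0,0,0]}]' >/dev/null
python3 - <<'E'
from cell import env;from h import *
plan(env.get_obs(),(.523,-.2897,.0395),81.9)
E
```

```text
tool y heading -98.08 tilt [ 0.0003 -0.0005]
pos [ 0.5233 -0.29    0.0412] F [-0.04  0.57 -1.28] open 0.0154 t 30.45
SHIFT/50mm [ 0.034 -0.004  0.006] TURN/0.1 [ 0.004 -0.004 -0.005] dist 0.0017
```

```bash
python3 -m pendant '[{"xyz":[0.03,0,0],"turn":[0,0,0]},{"xyz":[0.01,0,0],"turn":[0,0,0]}]' ; python3 -m pendant '[{"xyz":[0.015,0,0],"turn":[0,0,0]}]'; python3 m2.py; python3 -c "
from cell import env
print(env.get_obs()['ft_force'],env.get_obs()['ee_pos'])"
```

```text
time: 30.7
ee_pos: [0.5235, -0.29, 0.0395]
ee_rot: [2.563, 1.57, -0.72]
ft_force: [-2.5, 1.0, 5.9]
opening: 0.0156
time: 30.82
ee_pos: [0.5237, -0.2902, 0.0394]
ee_rot: [2.679, 1.569, -0.604]
ft_force: [-4.2, 2.9, 17.8]
opening: 0.0153
31.02 -0.2901 Fy [2.9 0.8 1.6 1.8] 1.77 tau [-0.11 -0.15 -0.15 -0.16]
[-3.74397321  1.78518666 10.83379754] [ 0.52360317 -0.29011482  0.03941902]
```

Seated: the floor reaction is 11 N. I release and go up.

```bash
python3 -m pendant '[{"xyz":[0,0,0],"turn":[0,0,0]},{"xyz":[0,0,0],"turn":[0,0,0]},{"xyz":[0,0,0],"turn":[0,0,0]},{"xyz":[0,0,0],"turn":[0,0,0]},{"xyz":[0,0,0],"turn":[0,0,0]},{"xyz":[0,0,0],"turn":[0,0,0]}]' -1; python3 -m pendant '[{"xyz":[-0.1,0,0],"turn":[0,0,0]},{"xyz":[-0.3,0,0],"turn":[0,0,0]},{"xyz":[-0.5,0,0],"turn":[0,0,0]},{"xyz":[-0.7,0,0],"turn":[0,0,0]},{"xyz":[-0.7,0,0],"turn":[0,0,0]},{"xyz":[-0.5,0,0],"turn":[0,0,0]},{"xyz":[0,0,0],"turn":[0,0,0]}]'
python3 - <<'E'
from cell import env;from h import *
f=env.grab_frame("scene");cv2.imwrite("pics/s11.png",f["img"])
g=env.grab_frame("wrist")
W=cloud(g);X,Y,Z=W[...,0],W[...,1],W[...,2]
def sel(x0,x1,y0,y1,z0,z1): return (X>x0)&(X<x1)&(Y>y0)&(Y<y1)&(Z>z0)&(Z<z1)
for n,b in dict(holdtop=(.48,.57,-.33,-.25,.024,.032),handtop=(.49,.55,-.31,-.26,.085,.095)).items():
    p=W[sel(*b)]; print(n,len(p),*rect(p[:,:2]),np.median(p[:,2]))
for nm in("scene","top"):
    f=env.grab_frame(nm)
    W=cloud(f)
    for q in("fuse","shoe_face"):
        for o in env.outline_of(f,q)[:1]:
            p=W[o["region"]];p=p[np.isfinite(p).all(1)&(p[:,2]>.03)];print(nm,q,o["conf"],*rect(p[:,:2]),p[:,1].min(),p[:,1].max())
E
```

```text
time: 31.78
ee_pos: [0.5238, -0.2902, 0.0395]
ee_rot: [2.73, 1.569, -0.553]
ft_force: [0.1, -0.0, 0.2]
opening: 0.0725
time: 32.65
ee_pos: [0.524, -0.2904, 0.19]
ee_rot: [2.842, 1.565, -0.44]
ft_force: [0.1, 0.3, -0.0]
opening: 0.0941
holdtop 1083 [ 521.4 -289.7] [31.8 66.5] 82.63 0.02818350513792156
handtop 490 [ 522.3 -289.7] [14.7 23.4] 81.72 0.08999301309603205
scene fuse 0.76 [603.1 138.7] [22.1 61.1] 89.97 0.12762131670364502 0.14972581120425393
scene shoe_face 0.59 [596.7 167.5] [67.4 43. ] 0.33 0.14587224777088456 0.188962323840753
```

View pics/s11.png

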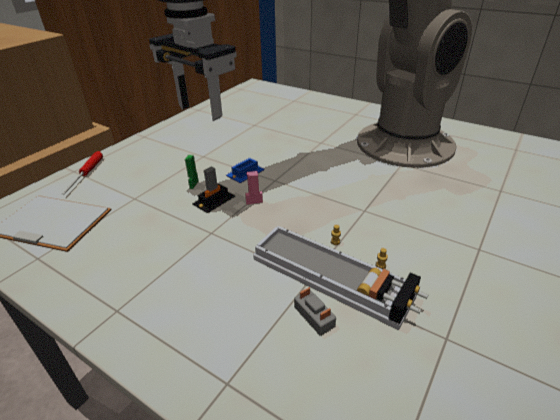

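```bash
python3 -c "
from cell import env
print(env.finish_job())"
```

```text
the job is handed in; nothing more can be done
None
```

I handed the job in at about 33 s, with the fuse resting against the home shoe and the paddle back in its holder.

**What I did:** I took the paddle from the black holder and rolled the fuse along the trough with the blade. The shoe slid about 26 mm at roughly 2 N until it stopped rigidly. I held it there for about 2 s, a little longer than asked, at 5.4–5.8 N by the averaged wrist force and the joint torque. The highest single force reading was 6.4 N, below the 9 N limit. I then backed off slowly, set the paddle down in the holder, let go and moved clear.

**Last checks:**
- **Paddle:** it stands upright and centred in the holder, with the handle top at 90 mm as expected.
- **Fuse:** it lies against the shoe, with its centre at about y = 0.139 m in the world frame.
- **Bystanders:** the bolts and the carrier look untouched in the final picture.

**Disagreements and gaps:**
- The shoe's home face works out at about 84.5 mm in fixture coordinates, against the stated minimum of 86 mm. That is within my camera-based error for the fixture's position.
- The last top-camera check did not find the fuse or the shoe, so their final positions come from the scene camera only.
- For seven of the slow pushing steps (1 mm and 0.4 mm rows) I repeated typed rows in a shell loop. I typed every other move as its own call.

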